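Sort the left- and right-hand pipette hangers into caddy and tray

TASK

Clear the single-arm pipette hangers off the lab bench for fitting the new pipette stand: lay the two right-hand ones (rib up, looking along the bar towards its arm end, the arm points right) in the grey carry caddy and the two left-hand ones in the shallow steel tray, each lying flat on the floor of its container, rib up, not on top of one another. Leave the two T-shaped double hangers where they lie and do not disturb the bottle and the jar.

Things in the scene. Friction and masses are not known exactly. Their poses are not given: they have to be found in the camera images.
- left_hanger_1: White pipette hanger, flat, 60 g. Bar 70 x 20 x 6 mm (x -35 to 35); on its middle a grey rib to grip, 36 long (along x), 12 wide (y), top 36 above the underside. At its +x end one flat forked arm, 6 mm thick (x 15 to 35, out to y = +34): LEFT-hand, the arm points left seen from above looking along +x. Origin: underside, mid-bar, below the rib; z up. Any yaw. Fingertips clear its 6 mm base.
- left_hanger_2: White pipette hanger, flat, 60 g. Bar 70 x 20 x 6 mm (x -35 to 35); on its middle a grey rib to grip, 36 long (along x), 12 wide (y), top 36 above the underside. At its +x end one flat forked arm, 6 mm thick (x 15 to 35, out to y = +34): LEFT-hand, the arm points left seen from above looking along +x. Origin: underside, mid-bar, below the rib; z up. Any yaw. Fingertips clear its 6 mm base.
- right_hanger_1: White pipette hanger, flat, 60 g. Bar 70 x 20 x 6 mm (x -35 to 35); on its middle a grey rib to grip, 36 long (along x), 12 wide (y), top 36 above the underside. At its +x end one flat forked arm, 6 mm thick (x 15 to 35, out to y = -34): RIGHT-hand, the arm points right seen from above looking along +x. Origin: underside, mid-bar, below the rib; z up. Any yaw. Fingertips clear its 6 mm base.
- right_hanger_2: White pipette hanger, flat, 60 g. Bar 70 x 20 x 6 mm (x -35 to 35); on its middle a grey rib to grip, 36 long (along x), 12 wide (y), top 36 above the underside. At its +x end one flat forked arm, 6 mm thick (x 15 to 35, out to y = -34): RIGHT-hand, the arm points right seen from above looking along +x. Origin: underside, mid-bar, below the rib; z up. Any yaw. Fingertips clear its 6 mm base.
- double_hanger_1: White pipette hanger, flat, 60 g. Bar 70 x 20 x 6 mm (x -35 to 35); on its middle a grey rib to grip, 36 long (along x), 12 wide (y), top 36 above the underside. At its +x end two forked arms, one each side (y -34 to 34): a T, a look-alike that belongs in neither container. Origin: underside, mid-bar, below the rib; z up. Any yaw. Stays where it lies.
- double_hanger_2: White pipette hanger, flat, 60 g. Bar 70 x 20 x 6 mm (x -35 to 35); on its middle a grey rib to grip, 36 long (along x), 12 wide (y), top 36 above the underside. At its +x end two forked arms, one each side (y -34 to 34): a T, a look-alike that belongs in neither container. Origin: underside, mid-bar, below the rib; z up. Any yaw. Stays where it lies.
- caddy: Grey plastic carry caddy, open box 190 x 130 mm, 45 mm high, a level loop handle on each short end, reaching 18 mm outward just below the rim. Inside 180 (x) x 120 (y), walls and floor 5 mm (inner floor 5 mm above origin). Origin: centre of underside; z up. Fixed. Holds two hangers flat, bars along its y, origins near x = -42 and +42.
- tray: Shallow stainless-steel instrument tray, 190 x 130 mm, sides 22 mm high (top 23 mm), thin flat rim 8 mm farther out, no handles. Inside 180 (x) x 120 (y), walls and floor 5 mm (inner floor 5 mm above origin). Origin: centre of underside; z up. Fixed. Holds two hangers flat, bars along its y, origins near x = -42 and +42.
- dropper_bottle: White dropper bottle, 30 mm diameter, 74 mm tall with its pointed nozzle, standing loose beyond the hangers. Origin: centre of the underside, z up. A bystander, not to be disturbed.
- reagent_jar: Small jar with a blue cap, 42 mm diameter, 62 mm tall, standing loose beyond the hangers. Origin: centre of the underside, z up. A bystander, not to be disturbed.

How it is judged:
By the outcome, as a careful person would: the job done as asked, in the order asked, and still so for the second after the job is handed in, with the robot touching nothing.
It also fails if it takes over 91 s, if anything falls off the work surface, if the arm or the gripper's body presses on something with over 40 N, if the wrist force passes 120 N, or if a joint passes its speed limit or range.

ROBOT

A 6-joint arm with a two-finger parallel gripper is mounted at the origin on the work surface. World frame = base frame: x ahead of the robot, y to its left, z up, the work surface at z = 0. Lengths are in m, angles in degrees, forces in N, time in s.
With the tool pointing down it reaches from about 0.4 to 0.825 m from the base axis. Payload 7 kg.
Tool frame: the origin (TCP) lies between the finger pads; the fingertips stand 22 mm ahead of it and the grasp point (between the pads) lies 3 mm ahead of it; z points along the fingers, y is the direction in which the jaws open and shut (so a half turn about z gives the same grasp; the last joint's range is limited). The gripper opens to 88 mm and grips with 3 to 60 N. Pads are 19 mm wide; open, the fingers measure 130 mm over their backs; the gripper's body (78 mm by 193 mm) begins 47 mm behind the grasp point.
Start: joints at [-59.582, 20.546, 0.682, 0, -70.136, -16.507], TCP at [0.162, -0.655, 0.212] pointing down, gripper open.
Joint ranges: [-176.03, 176.03], [-82.01, 121.73], [-58.28, 71.71], [-173.87, 95.51], [-174.79, -0.11], [-173.66, 173.66]. Speed limits (degrees/s): [136.94, 136.94, 172.46, 180, 180, 180].

INTERFACE

Orientations are given as [roll, pitch, yaw] about the fixed x, y, z axes, in that order (R = Rz(yaw) Ry(pitch) Rx(roll)).
In Python, from plant import telemetry, cams, r gives the robot as it stands.
- The arm moves only by the tool carry_out, never from a script. Its argument "commands" is one flat list of numbers, 5 for each row, row after row: the shift along the world's x, y, z as a fraction of full scale, then the turn about the world's z as a fraction of full scale, then the gripper's target within -1 to 1 (shut at 1, half-way at 0, fully open at -1). In form: [x, y, z, turn, claw, x, y, z, turn, claw, ...]. A call has 1 to 8 rows; each row shifts and turns the commanded pose from where the row before left it; what a row does not reach is not made up. Full scale, the value 1, is 0.04 m for a shift and 4 degrees for a turn. A row lasts 1/10 s, in which the tool goes at most 50 mm and 8.59 degrees, less where a joint would pass 70% of its speed; a pose out of reach is approached as far as the arm can. A call with a number of a shift or a turn outside -1 to 1 is refused whole. A call with a gripper value outside its range is refused whole. The fingers move at their own pace and stop on an object; "grip_force" is the grip in N (left out, the last holds). Time passes only in rows, so rows that do not move let the fingers close. It gives the time, the measured TCP pose, the force and the opening at its end, in the units of the state.
- telemetry.get_state(): the state, without advancing time (a new reading comes with each control period).
- cams.capture(name): name is "side" or "top" or "wrist"; returns a dict with "frame" (420x560x3 uint8, red, green, blue), "camera_matrix" (3x3 intrinsics, pixels), "k1" (the pictures are not rectified: a ray, as slopes to the right and down, at radius r is drawn at 1 + k1 r^2 times it, then the intrinsics apply), "camera_from_world" (4x4, takes a point from world to camera coordinates); the wrist camera has in their place "mount" (4x4, takes a point from camera to tool coordinates, whose origin is the TCP and whose axes are the flange's). Camera axes: x right, y down, z forward; pixel columns grow to the right and rows downward; lengths in m; the calibration is good to about 2 mm. A picture is of the moment at which its call begins: read the wrist's pose just before it. There is no depth.
- r.close_job(): hands the job in, once; it reports no verdict.
The state is a dict: "time_s": time; "joints": joint angles; "qd": joint speeds; "joint_torque": joint torques, N m; "tcp_pos": TCP position; "eef_rot": TCP orientation; "contact_force": force on the tool from outside, world axes, zero at the start; "moment": the same for the moment, N m; "gripper_width": finger opening in m.
Only numpy, scipy, OpenCV 4.12 (cv2) and the standard library are available. Lean on these libraries where they do the work, as an engineer would, in place of code of your own. Each camera call takes 0.05 s, during which the arm holds its last target. There are 200 camera calls.

## Working session

There is one attempt and no reset: what is moved stays moved. The work goes in short steps, Python scripts to look and compute and a tool call to move; the robot and the scene stay as the last step left them, time stands still between calls to the robot, and variables do not carry over. Pictures are saved under pics/ and viewed, about 12 in all and at most 16, crops included, and the job is handed in when it is done.

Besides the shell and the picture viewer there is one more tool, called after "Request:" as a command line: name --argument value ..., lists and objects as JSON in quotes. carry_out: Moves the arm, as the interface text tells. Shift numbers are shares of 0.04 m and turn numbers shares of 4 degrees, none past 1 either way. Its arguments: {"type":"object","properties":{"commands":{"type":"array"},"grip_force":{"type":"number"}},"required":["commands"]}

```bash
ls; mkdir -p pics; python3 - <<'E'
from plant import telemetry,cams,r
import cv2,numpy as np
print(telemetry.get_state())
for n in("top","side"):
    c=cams.capture(n); cv2.imwrite(f"pics/{n}0.png",c["frame"][:,:,::-1]); np.savez(f"pics/{n}0.npz",**c)
    print(n,c["camera_matrix"],c["k1"],c["camera_from_world"])
E
```

```text
pics
{'time_s': 0.0, 'joints': array([-5.95822863e+01,  2.05911596e+01,  6.34071616e-01, -2.02472571e-02,
       -7.01369327e+01, -1.65091178e+01]), 'qd': array([ 0.01214873,  0.05011359,  0.09564623, -0.02165715,  0.03138189,
       -0.01014541]), 'joint_torque': array([ 1.03608563e-03, -5.82722104e+01,  2.93054903e+01,  6.99698836e+00,
        7.00484510e-03, -2.01254147e-04]), 'tcp_pos': array([ 0.16212366, -0.65470624,  0.21112769]), 'eef_rot': array([ 1.79904446e+02, -8.47117538e-03, -1.66098292e+02]), 'contact_force': array([-0.06099273,  0.53984463, -0.38964253]), 'moment': array([0.061108  , 0.01819975, 0.01246519]), 'gripper_width': 0.08755803159379293}
top [[425.68760398   0.         280.89022501]
 [  0.         425.68760398 207.10320881]
 [  0.           0.           1.        ]] 0.02932856304591116 [[-0.00598729 -0.99982144  0.01792333  0.00273472]
 [-0.98038369  0.00233785 -0.19708461  0.58423108]
 [ 0.19700752 -0.01875174 -0.98022263  0.90646826]
 [ 0.          0.          0.          1.        ]]
side [[477.05642458   0.         287.91576082]
 [  0.         477.05642458 209.08526676]
 [  0.           0.           1.        ]] -0.05969587076316493 [[-0.80964066 -0.58692394 -0.00151591  0.46913413]
 [-0.46482512  0.64278237 -0.60890757  0.28975885]
 [ 0.35835683 -0.49229169 -0.79323973  0.99821551]
 [ 0.          0.          0.          1.        ]]
```

View pics/top0.png

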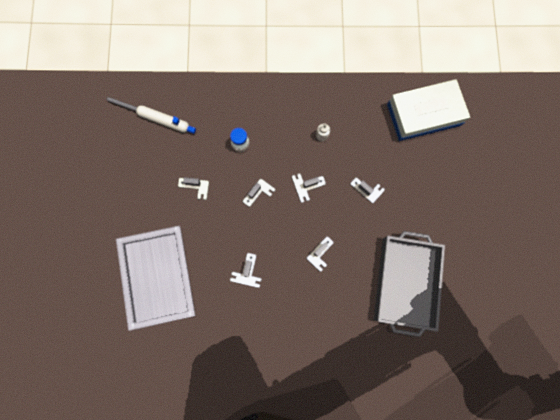

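View pics/side0.png

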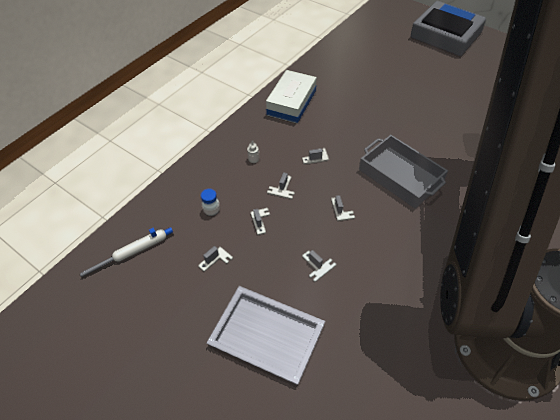

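The top view shows six hangers at about (193,186), (259,192), (309,185) T, (368,189), (246,270) T and (320,253). The tray is at (155,278), the caddy at (410,283), the jar at (240,140) and the bottle at (323,132). The side view agrees. Next I'll rectify the top view onto z = 6 mm.

```bash
cat > h.py <<'E'
import numpy as np,cv2
def project(P,c,T=None):
    T=c["camera_from_world"] if T is None else T
    p=np.asarray(P,float)@T[:3,:3].T+T[:3,3]; s=p[...,:2]/p[...,2:]
    r2=(s**2).sum(-1,keepdims=True); s=s*(1+float(c["k1"])*r2)
    K=c["camera_matrix"]; return s*[K[0,0],K[1,1]]+K[:2,2]
def rect(c,x0,x1,y0,y1,z,ppm,T=None):
    "metric picture of plane z: up=+x, left=+y; ppm px per m"
    h,w=int((x1-x0)*ppm),int((y1-y0)*ppm)
    v,u=np.mgrid[:h,:w]; P=np.stack([x1-v/ppm,y1-u/ppm,np.full(u.shape,z)],-1)
    m=project(P,c,T).astype(np.float32)
    return cv2.remap(c["frame"][:,:,::-1].copy(),m,None,cv2.INTER_LINEAR)
E
python3 - <<'E'
from h import *
c=np.load("pics/top0.npz")
a=rect(c,.34,.70,-.24,.24,.006,1600)
print(a.shape)
cv2.imwrite("pics/rect.png",a)
hsv=cv2.cvtColor(a,cv2.COLOR_BGR2HSV)
m=((hsv[...,2]>165)&(hsv[...,1]<60)).astype(np.uint8)
for k in cv2.findContours(m,0,2)[0]:
    if cv2.contourArea(k)<300: continue
    (u,v),_,_=cv2.minAreaRect(k); print(round(u),round(v),cv2.contourArea(k),"xy",round(.70-v/1600,4),round(.24-u/1600,4))
for z,(n) in((.023,"tray"),(.045,"caddy")):
    pass
E
```

```text
(575, 768, 3)
753 492 2212.5 xy 0.3925 -0.2309
261 401 5670.5 xy 0.4497 0.0768
544 346 4533.0 xy 0.484 -0.1
34 408 11693.0 xy 0.4447 0.2188
300 120 3504.5 xy 0.6248 0.0526
720 87 3343.0 xy 0.6458 -0.2099
50 93 2959.5 xy 0.6416 0.2089
499 78 5033.0 xy 0.6512 -0.0717
```

View pics/rect.png

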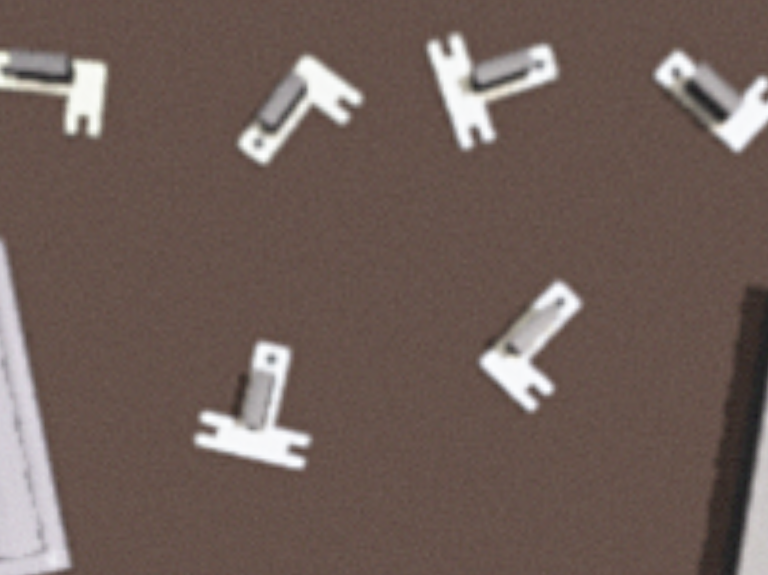

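A (far left) and B (280,105) are right-hand, because facing the arm end the arm points right. D (720,90) and F (530,345) are left-hand. C (490,85) and E (255,410) are the Ts. Next come the containers.

```bash
python3 - <<'E'
from h import *
c=np.load("pics/top0.npz")
t=rect(c,.30,.56,.16,.40,.023,1600); d=rect(c,.30,.56,-.40,-.16,.045,1600)
cv2.imwrite("pics/cont.png",np.hstack([t,d])); print(t.shape)
h=cv2.cvtColor(t,cv2.COLOR_BGR2HSV); m=((h[...,2]>130)&(h[...,1]<60)).astype(np.uint8)
k=max(cv2.findContours(m,0,2)[0],key=cv2.contourArea)
(u,v),s,a=cv2.minAreaRect(k); print("tray",.56-v/1600,.40-u/1600,np.array(s)/1.6,a)
E
```

```text
(416, 384, 3)
tray 0.4330482387542725 0.28611669540405277 [209.78507996 149.03980255] 78.2395248413086
```

View pics/cont.png

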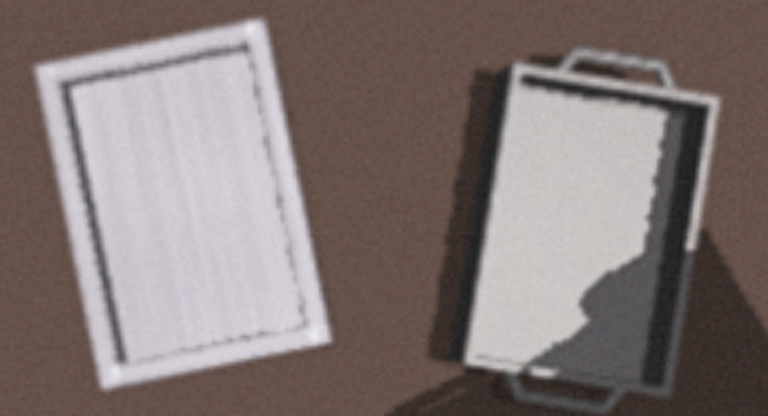

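Pose estimates:

| Item | x (m) | y (m) | yaw (deg) |
|---|---|---|---|
| A, right-hand | 0.654 | 0.209 | -94.6 |
| B, right-hand | 0.632 | 0.061 | -37.7 |
| D, left-hand | 0.636 | -0.203 | -133.5 |
| F, left-hand | 0.493 | -0.092 | 135 |
| Tray | 0.433 | 0.286 | 11.8 |
| Caddy | 0.416 | -0.289 | -9.3 |

I'll go above A first.

Request:
carry_out --commands '[0.5, 0.9, 0, 0.75, -1, 0.5, 0.9, 0, 0.75, -1, 0.5, 0.9, 0, 0.75, -1, 0.5, 0.9, 0, 0.75, -1, 0.5, 0.9, 0, 0.75, -1, 0.5, 0.9, 0, 0.75, -1, 0.5, 0.9, 0, 0.75, -1, 0.5, 0.9, 0, 0.75, -1]' --grip_force 20

```text
time_s: 0.9
tcp_pos: [0.3226, -0.3656, 0.2119]
eef_rot: [180.0, 0.0, -142.0]
contact_force: [1.2, 0.2, 0.8]
gripper_width: 0.0876
```

Request:
carry_out --commands '[0.5, 0.9, 0, 0.75, 0.2, 0.5, 0.9, 0, 0.75, 0.2, 0.5, 0.9, 0, 0.75, 0.2, 0.5, 0.9, 0, 0.75, 0.2, 0.5, 0.9, 0, 0.75, 0.2, 0.5, 0.9, 0, 0.75, 0.2, 0.5, 0.9, 0, 0.75, 0.2, 0.5, 0.9, 0, 0.75, 0.2]'

```text
time_s: 1.7
tcp_pos: [0.4826, -0.0775, 0.212]
eef_rot: [180.0, 0.0, -118.0]
contact_force: [0.0, -0.8, -0.1]
gripper_width: 0.0358
```

Request:
carry_out --commands '[0.5, 0.9, 0, 0.75, 0.2, 0.5, 0.9, 0, 0.75, 0.2, 0.5, 0.9, 0, 0.75, 0.2, 0.5, 0.9, 0, 0.75, 0.2, 0.5, 0.9, 0, 0.75, 0.2, 0.5, 0.9, 0, 0.75, 0.2, 0.5, 0.9, 0, 0.75, 0.2, 0.5, 0.9, 0, 0.75, 0.2]'

```text
time_s: 2.5
tcp_pos: [0.6426, 0.2103, 0.2116]
eef_rot: [180.0, -0.0, -94.0]
contact_force: [0.5, -0.3, 1.5]
gripper_width: 0.035
```

```bash
cat >> h.py <<'E'
def wrist():
    from plant import telemetry,cams
    from scipy.spatial.transform import Rotation as R
    s=telemetry.get_state(); c=cams.capture("wrist")
    W=np.eye(4); W[:3,:3]=R.from_euler("xyz",s["eef_rot"],degrees=True).as_matrix(); W[:3,3]=s["tcp_pos"]
    return c,np.linalg.inv(W@c["mount"]),s
E
python3 - <<'E'
from h import *
c,T,s=wrist(); print(s["tcp_pos"],s["joints"].round(1))
x,y=.654,.209
a=rect(c,x-.06,x+.06,y-.06,y+.06,.006,3000,T); b=rect(c,x-.06,x+.06,y-.06,y+.06,.036,3000,T)
cv2.drawMarker(a,(180,180),(0,0,255));cv2.drawMarker(b,(180,180),(0,0,255))
cv2.imwrite("pics/wA.png",np.hstack([a,b]))
E
```

```text
[0.64263269 0.21032947 0.21158732] [ 34.6  20.7   0.9  -0.  -70.2 -38.6]
```

View pics/wA.png

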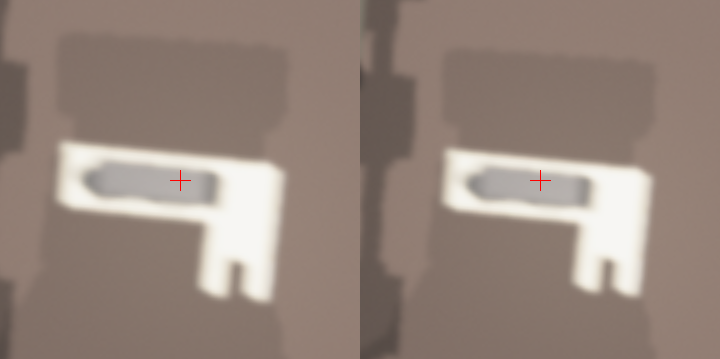

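In the wrist picture, A's bar runs from (58,175) to (281,200), so it is centred at about (0.652, 0.212) with yaw -95.4. The rib lies well between the jaws, so I'll descend and grip.

Request:
carry_out --commands '[0.24, 0.03, -0.5, -0.35, 0.2, 0, 0, -1, 0, 0.2, 0, 0, -1, 0, 0.2, 0, 0, -1, 0, 0.2, 0, 0, -0.6, 0, 0.2, 0, 0, -0.34, 0, 0.2, 0, 0, 0, 0, 0.2, 0, 0, 0, 0, 1]'

```text
time_s: 3.35
tcp_pos: [0.6526, 0.2103, 0.0354]
eef_rot: [-179.9, 0.0, -95.5]
contact_force: [0.2, 0.8, 0.7]
gripper_width: 0.0311
```

Request:
carry_out --commands '[0, 0, 0, 0, 1, 0, 0, 0, 0, 1, 0, 0, 0, 0, 1, 0, 0, 0, 0, 1]' --grip_force 25

```text
time_s: 3.75
tcp_pos: [0.6521, 0.2102, 0.0352]
eef_rot: [-180.0, 0.0, -95.5]
contact_force: [-0.2, 0.8, 0.0]
gripper_width: 0.0023
```

The jaws closed to 2 mm, so the grip missed. I'll look.

```bash
python3 - <<'E'
from h import *
from plant import cams
w=cams.capture("wrist")["frame"]; s=cams.capture("side")["frame"][200:300,160:293]
s=cv2.resize(s,(560,420),interpolation=2)
cv2.imwrite("pics/m1.png",np.vstack([cv2.resize(w,(400,300)),cv2.resize(s,(400,300))])[:,:,::-1])
E
```

```text
(no output)
```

View pics/m1.png

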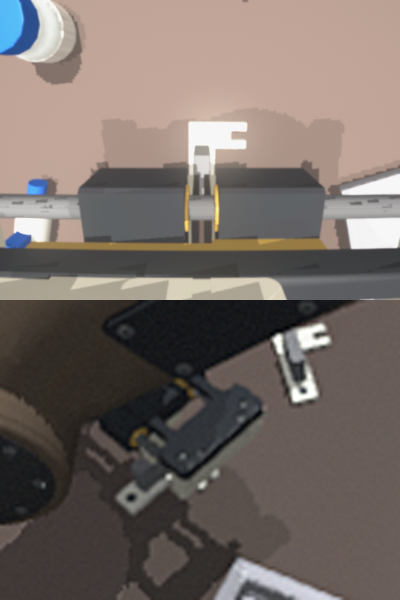

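The picture seems to show the rib between the pads, which contradicts the width reading. I'll read the state again, then try a small lift.

Request:
carry_out --commands '[0, 0, 0, 0, 1, 0, 0, 0, 0, 1, 0, 0, 0.25, 0, 1, 0, 0, 0.5, 0, 1, 0, 0, 0.75, 0, 1, 0, 0, 0, 0, 1]'

```text
time_s: 4.45
tcp_pos: [0.6546, 0.2112, 0.1]
eef_rot: [-179.6, 0.2, -95.4]
contact_force: [0.6, 0.6, 0.1]
gripper_width: 0.0003
```

```bash
python3 - <<'E'
from h import *
from plant import cams,telemetry
s=telemetry.get_state();print(s["gripper_width"],s["contact_force"])
w=cams.capture("wrist")["frame"]; s=cams.capture("side")["frame"][200:300,160:293]
s=cv2.resize(s,(560,420),interpolation=2)
cv2.imwrite("pics/m2.png",np.vstack([cv2.resize(w[100:360,180:400],(400,300)),cv2.resize(s,(400,300))])[:,:,::-1])
E
```

```text
0.00026618491287466815 [0.58595802 0.57750585 0.1279155 ]
```

View pics/m2.png

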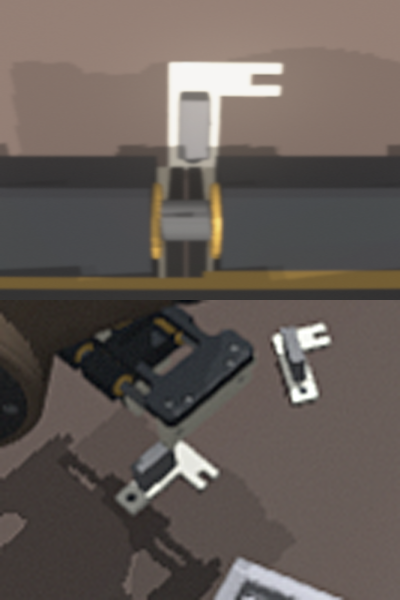

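The hanger stayed on the bench and the hand had closed off the rib. I'll work out where the rib really is from the wrist, top and side views.

```bash
python3 - <<'E'
from h import *
from plant import cams
c,T,s=wrist(); print(s["tcp_pos"].round(4),c["camera_matrix"].round(1).tolist(),c["k1"]); print(c["mount"].round(4))
for n in("top","side"):
    q=np.load(f"pics/{n}0.npz"); print(n,project([[.652,.2115,.006],[.652,.2115,.036]],q).round(1).tolist())
P=lambda p:project([p],c,T)[0].round(0)
tc=s["tcp_pos"]; print("tip pt px",P(tc-[0,0,.022]),"grasp",P(tc-[0,0,.003]))
print("rib top/base px at guess",P([.652,.2115,.036]),P([.652,.2115,.006]))
q=cams.capture("side")
a=c["frame"][:,:,::-1].copy()
for p in([.652,.2115,.036],[.652,.2115,.006]): cv2.drawMarker(a,tuple(int(i) for i in P(p)),(0,0,255))
cv2.drawMarker(a,tuple(int(i) for i in P(tc-[0,0,.022])),(0,255,0))
b=q["frame"][:,:,::-1].copy()
for p,k in(([.652,.2115,.006],(0,0,255)),(tc-[0,0,.022],(0,255,0))): cv2.drawMarker(b,tuple(int(i) for i in project([p],q)[0]),k,markerSize=8)
b=cv2.resize(b[180:285,160:300],(560,420),interpolation=2)
cv2.imwrite("pics/m3.png",np.vstack([cv2.resize(a,(400,300)),cv2.resize(b,(400,300))]))
E
```

```text
[0.6525 0.2104 0.0962] [[373.1, 0.0, 281.9], [0.0, 373.1, 207.1], [0.0, 0.0, 1.0]] -0.050699261853366276
[[-9.000e-04 -9.666e-01 -2.561e-01  6.860e-02]
 [ 1.000e+00 -1.000e-03 -0.000e+00  1.200e-03]
 [-2.000e-04 -2.561e-01  9.666e-01 -1.732e-01]
 [ 0.000e+00  0.000e+00  0.000e+00  1.000e+00]]
top [[192.5, 184.0], [190.1, 180.7]]
side [[210.4, 259.5], [208.7, 252.7]]
tip pt px [280. 237.] grasp [279. 249.]
rib top/base px at guess [281. 219.] [281. 207.]
```

View pics/m3.png

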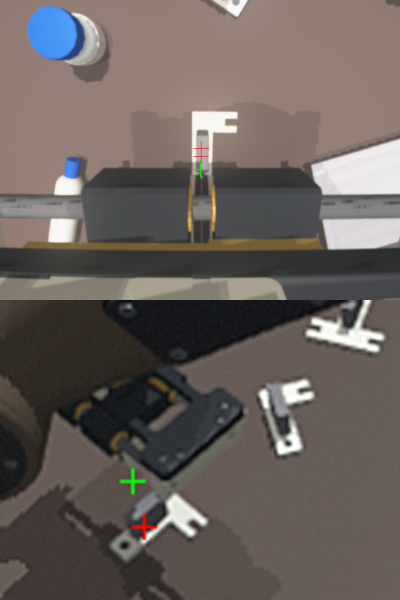

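```bash
python3 - <<'E'
from h import *
from plant import telemetry
c,T,s=wrist(); print(s["gripper_width"],s["tcp_pos"])
a=c["frame"][:,:,::-1][140:350,210:350]
m=cv2.imread("pics/m1.png")[100:250,150:250]
cv2.imwrite("pics/m4.png",np.hstack([cv2.resize(a,(400,600),interpolation=2),cv2.resize(m,(400,600),interpolation=2)]))
E
```

```text
0.00021857095160406634 [0.65147127 0.20985902 0.09428748]
```

View pics/m4.png

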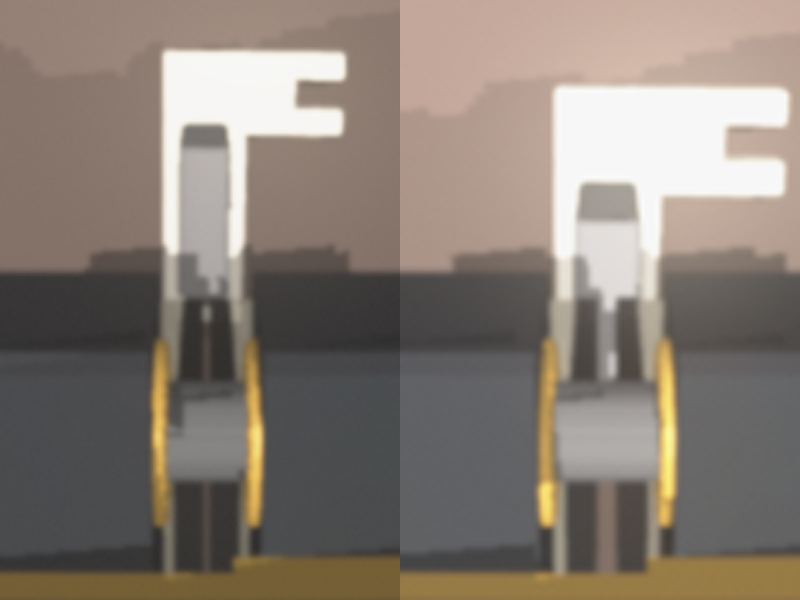

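```bash
python3 - <<'E'
from h import *
from plant import cams
c=cams.capture("wrist"); Ti=np.linalg.inv(c["mount"])
for z in(.022,.012,.003,-.01,-.02,-.03):
    print(z,[project([[x,0.0105,z]],c,Ti)[0].round(0).tolist() for x in(.0095,-.0095)])
E
```

```text
0.022 [[299.0, 220.0], [298.0, 253.0]]
0.012 [[300.0, 226.0], [299.0, 260.0]]
0.003 [[301.0, 231.0], [300.0, 267.0]]
-0.01 [[302.0, 240.0], [301.0, 278.0]]
-0.02 [[303.0, 248.0], [302.0, 287.0]]
-0.03 [[304.0, 257.0], [304.0, 298.0]]
```

The rib seems to have passed under the pads. I'll check the finger geometry in the side view with projected tool points.

```bash
python3 - <<'E'
from h import *
from plant import cams,telemetry
s=telemetry.get_state(); t=s["tcp_pos"]; print(t,s["eef_rot"],s["joints"])
o=[]
for n,(u0,v0) in(("side",(130,150)),("top",(120,110))):
    q=cams.capture(n); k=4
    b=cv2.resize(q["frame"][v0:v0+130,u0:u0+100,::-1],None,fx=k,fy=k,interpolation=2)
    for d,col in((-.022,(0,255,0)),(-.003,(0,255,255)),(.044,(255,0,255))):
        p=(project([t+[0,0,d]],q)[0]-[u0,v0]+.5)*k; cv2.circle(b,tuple(int(i) for i in p),4,col,1)
    o.append(b)
cv2.imwrite("pics/m5.png",np.hstack(o))
E
```

```text
[0.65135931 0.20974509 0.09369098] [ 1.79931484e+02 -4.61529811e-02 -9.54938051e+01] [ 3.41216679e+01  2.64367567e+01 -6.37703276e+00 -9.66972005e-03
 -5.72684200e+01 -3.96102663e+01]
```

View pics/m5.png

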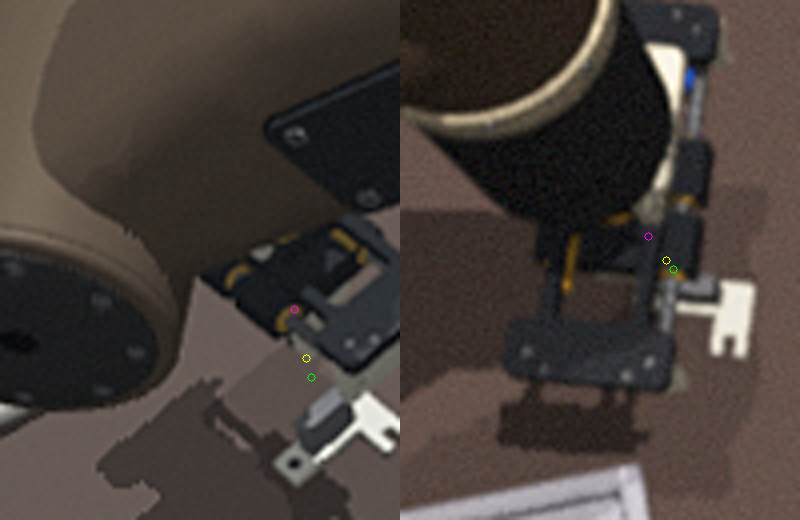

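The fingers visibly end well short of the stated tip point, near TCP + 0.02 m. They also closed freely above the rib, so at that moment the tips were above 36 mm. I'll re-open and approach lower, watching the force.

Request:
carry_out --commands '[0, 0, 0, 0, 0.2, 0, 0, 0, 0, 0.2, 0, 0, 0, 0, 0.2, 0, 0, -0.7, 0, 0.2, 0, 0, -0.6, 0, 0.2, 0, 0, -0.2, 0, 0.2, 0, 0, 0, 0, 0.2]' --grip_force 10

```text
time_s: 5.55
tcp_pos: [0.6512, 0.2095, 0.0332]
eef_rot: [179.9, -0.1, -95.5]
contact_force: [0.2, 0.1, -0.5]
gripper_width: 0.0352
```

Request:
carry_out --commands '[0, 0, -0.1, 0, 0.2, 0, 0, 0, 0, 0.2]'

```text
time_s: 5.75
tcp_pos: [0.6524, 0.2103, 0.0312]
eef_rot: [-179.9, 0.0, -95.5]
contact_force: [-0.0, -0.3, -1.1]
gripper_width: 0.0348
```

Request:
carry_out --commands '[0, 0, -0.08, 0, 0.2, 0, 0, 0, 0, 0.2]'

```text
time_s: 5.95
tcp_pos: [0.6519, 0.2101, 0.0275]
eef_rot: [-180.0, 0.0, -95.5]
contact_force: [-1.2, -0.7, 0.2]
gripper_width: 0.0353
```

Request:
carry_out --commands '[0, 0, -0.04, 0, 0.2, 0, 0, 0, 0, 0.2]'

```text
time_s: 6.15
tcp_pos: [0.6518, 0.21, 0.0256]
eef_rot: [180.0, 0.0, -95.5]
contact_force: [-0.1, 0.0, 0.9]
gripper_width: 0.0352
```

```bash
python3 - <<'E'
from h import *
c,T,s=wrist(); print(s["contact_force"],s["tcp_pos"],s["gripper_width"])
np.savez("pics/m6.npz",**c)
b=cv2.resize(c["frame"][120:360,160:400,::-1],(600,600),interpolation=2)
cv2.imwrite("pics/m6.png",b)
E
```

```text
[-0.05546102  0.0245295   0.92326077] [0.65179677 0.21000108 0.02564279] 0.03519480348406133
```

View pics/m6.png

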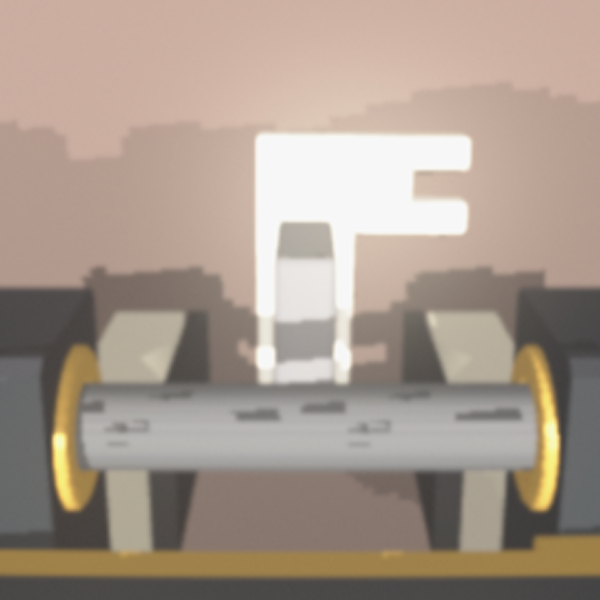

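The open pads are visible here at crop (100–205, 310). Their gap spans 78 px for 35 mm, which puts the real fingertips about 16 mm behind the TCP rather than 22 mm ahead. So I have to grip about 30 mm lower than stated, in small steps, after first locating the bystanders.

Request:
carry_out --commands '[0, 0, -0.15, 0, 0.2, 0, 0, -0.1, 0, 0.2, 0, 0, 0, 0, 0.2]'

```text
time_s: 6.5
tcp_pos: [0.6512, 0.2097, 0.0146]
eef_rot: [179.9, -0.1, -95.5]
contact_force: [-1.5, 0.5, 0.4]
gripper_width: 0.0353
```

Request:
carry_out --commands '[0, 0, -0.1, 0, 0.2, 0, 0, 0, 0, 0.2]'

```text
time_s: 6.7
tcp_pos: [0.6515, 0.2098, 0.011]
eef_rot: [180.0, -0.0, -95.5]
contact_force: [0.1, 0.6, 0.6]
gripper_width: 0.0347
```

```bash
python3 - <<'E'
from h import *
c=np.load("pics/top0.npz")
a=rect(c,.6,.85,-.25,.25,.062,2000); h=cv2.cvtColor(a,cv2.COLOR_BGR2HSV)
m=((h[...,0]>95)&(h[...,0]<130)&(h[...,1]>150)).astype(np.uint8)
for k in cv2.findContours(m,0,2)[0]:
    if cv2.contourArea(k)>300: (u,v),r=cv2.minEnclosingCircle(k); print("blue",.85-v/2000,.25-u/2000,r/2)
a=rect(c,.6,.85,-.25,.25,.05,2000); h=cv2.cvtColor(a,cv2.COLOR_BGR2HSV)
m=((h[...,2]>140)&(h[...,1]<60)).astype(np.uint8)
for k in cv2.findContours(m,0,2)[0]:
    if cv2.contourArea(k)>600: (u,v),r=cv2.minEnclosingCircle(k); print("white z50",.85-v/2000,.25-u/2000,r/2)
E
```

```text
blue 0.753230728149414 0.0983301239013672 20.31338882446289
blue 0.7687112655639649 0.20806161880493163 10.33531665802002
blue 0.7919999999999999 0.24575 9.750049591064453
white z50 0.61525 0.05099999999999999 39.83172607421875
white z50 0.635 -0.2 40.205772399902344
white z50 0.631 0.20325 40.50082015991211
white z50 0.6390554046630859 -0.061311096191406234 42.2634162902832
white z50 0.74025 0.09175 19.8778018951416
white z50 0.7732298965454101 -0.10262939453124997 17.371164321899414
white z50 0.7826632308959961 0.23421592712402345 16.76934242248535
```

Request:
carry_out --commands '[0, 0, 0, 0, 1, 0, 0, 0, 0, 1, 0, 0, 0, 0, 1, 0, 0, 0, 0, 1, 0, 0, 0, 0, 1]'

```text
time_s: 7.2
tcp_pos: [0.652, 0.21, 0.0118]
eef_rot: [-180.0, 0.0, -95.5]
contact_force: [1.2, -0.7, 0.7]
gripper_width: 0.0117
```

The jaws stopped at 11.7 mm, so the rib is gripped. I'll firm up the grip and lift.

Request:
carry_out --commands '[0, 0, 0, 0, 1, 0, 0, 0.2, 0, 1, 0, 0, 0.5, 0, 1, 0, 0, 1, 0, 1, 0, 0, 1, 0, 1, 0, 0, 0.8, 0, 1]' --grip_force 25

```text
time_s: 7.8
tcp_pos: [0.6523, 0.2101, 0.1548]
eef_rot: [-179.9, 0.1, -95.5]
contact_force: [1.0, 0.4, -1.6]
gripper_width: 0.0119
```

Request:
carry_out --commands '[-0.3, -0.79, 0, -0.06, 1, -0.3, -0.79, 0, -0.06, 1, -0.3, -0.79, 0, -0.06, 1, -0.3, -0.79, 0, -0.06, 1, -0.3, -0.79, 0, -0.06, 1, -0.3, -0.79, 0, -0.06, 1, -0.3, -0.79, 0, -0.06, 1, -0.3, -0.79, 0, -0.06, 1]'

```text
time_s: 8.6
tcp_pos: [0.5552, -0.0439, 0.1524]
eef_rot: [-180.0, 0.0, -97.4]
contact_force: [0.4, -0.9, -1.5]
gripper_width: 0.0117
```

Request:
carry_out --commands '[-0.3, -0.79, 0, -0.06, 1, -0.3, -0.79, 0, -0.06, 1, -0.3, -0.79, 0, -0.06, 1, -0.3, -0.79, 0, -0.06, 1, -0.3, -0.79, 0, -0.06, 1, -0.3, -0.79, 0, -0.06, 1, -0.3, -0.79, 0, -0.06, 1, -0.3, -0.79, 0, -0.06, 1]'

```text
time_s: 9.4
tcp_pos: [0.4592, -0.2968, 0.1524]
eef_rot: [-180.0, -0.0, -99.3]
contact_force: [0.8, -0.8, -0.6]
gripper_width: 0.0115
```

Request:
carry_out --commands '[-0.05, 0, -0.8, 0, 1, 0, 0, 0, 0, 1, 0, 0, 0, 0, 1]'

```text
time_s: 9.7
tcp_pos: [0.4575, -0.2955, 0.12]
eef_rot: [179.9, -0.0, -99.3]
contact_force: [0.7, -0.1, -0.5]
gripper_width: 0.0115
```

```bash
python3 - <<'E'
from h import *
c,T,s=wrist(); print(s["contact_force"],s["tcp_pos"],s["eef_rot"],s["gripper_width"])
f=c["frame"][:,:,::-1].copy()
# predicted caddy inner rim corners (z=.045) drawn
a=np.radians(-9.3); ax=np.array([np.cos(a),np.sin(a)]); ay=np.array([-ax[1],ax[0]])
P=[np.r_[np.array([.416,-.289])+i*.09*ax+j*.06*ay,.045] for i,j in((1,1),(1,-1),(-1,-1),(-1,1))]
p=project(np.array(P),c,T); print(p.round())
for q in p: cv2.drawMarker(f,tuple(int(i) for i in np.clip(q,-99,999)),(0,0,255))
cv2.imwrite("pics/p1.png",f)
E
```

```text
[ 0.69169928 -0.13502344 -0.53434107] [ 0.45749713 -0.29553101  0.12003593] [ 1.79924057e+02 -1.14306432e-02 -9.93236889e+01] 0.011465954839280175
[[215. 290.]
 [206. 122.]
 [479. 123.]
 [458. 288.]]
```

View pics/p1.png

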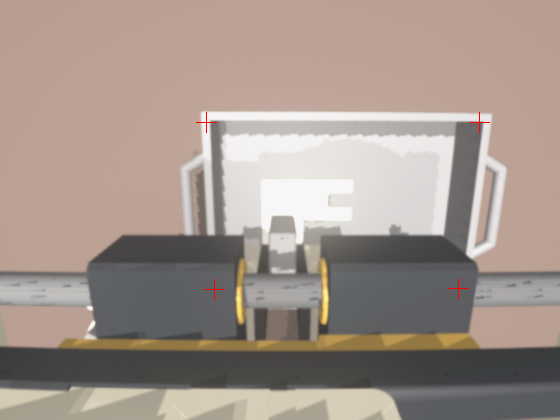

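The rim markers land on the inner rim corners at (206,122) and (479,123), so the slot position is good. Lowering now.

Request:
carry_out --commands '[0, 0, -0.6, 0, 1, 0, 0, -0.8, 0, 1, 0, 0, -0.6, 0, 1, 0, 0, -0.3, 0, 1, 0, 0, -0.2, 0, 1, 0, 0, 0, 0, 1]'

```text
time_s: 10.35
tcp_pos: [0.4583, -0.2954, 0.0198]
eef_rot: [180.0, -0.0, -99.3]
contact_force: [0.5, 0.5, 0.6]
gripper_width: 0.0116
```

Request:
carry_out --commands '[0, 0, -0.04, 0, 1, 0, 0, -0.03, 0, 1, 0, 0, 0, 0, 1]'

```text
time_s: 10.65
tcp_pos: [0.4582, -0.2957, 0.0175]
eef_rot: [-179.9, -0.0, -99.3]
contact_force: [-0.1, -0.1, -1.1]
gripper_width: 0.0118
```

Request:
carry_out --commands '[0, 0, 0, 0, 0.2, 0, 0, 0, 0, 0.2, 0, 0, 0, 0, 0.2, 0, 0, 0.3, 0, 0.2, 0, 0, 0.8, 0, 0.2, 0, 0, 1, 0, 0.2, 0, 0, 1, 0, 0.2, 0, 0, 1, 0, 0.2]'

```text
time_s: 11.45
tcp_pos: [0.4575, -0.2956, 0.1836]
eef_rot: [-180.0, -0.0, -99.3]
contact_force: [0.8, 0.8, -0.3]
gripper_width: 0.0353
```

Request:
carry_out --commands '[0.27, 0.56, 0.05, 0.96, 0.2, 0.27, 0.56, 0.05, 0.96, 0.2, 0.27, 0.56, 0.05, 0.96, 0.2, 0.27, 0.56, 0.05, 0.96, 0.2, 0.27, 0.56, 0.05, 0.96, 0.2, 0.27, 0.56, 0.05, 0.96, 0.2, 0.27, 0.56, 0.05, 0.96, 0.2, 0.27, 0.56, 0.05, 0.96, 0.2]'

```text
time_s: 12.25
tcp_pos: [0.5445, -0.1155, 0.1981]
eef_rot: [-180.0, -0.0, -68.4]
contact_force: [0.6, -0.2, 0.4]
gripper_width: 0.035
```

Request:
carry_out --commands '[0.27, 0.56, 0, 0.96, 0.2, 0.27, 0.56, 0, 0.96, 0.2, 0.27, 0.56, 0, 0.96, 0.2, 0.27, 0.56, 0, 0.96, 0.2, 0.27, 0.56, 0, 0.96, 0.2, 0.27, 0.56, 0, 0.96, 0.2, 0.27, 0.56, 0, 0.96, 0.2, 0.27, 0.56, 0, 0.96, 0.2]'

```text
time_s: 13.05
tcp_pos: [0.6309, 0.0637, 0.198]
eef_rot: [-180.0, -0.0, -37.7]
contact_force: [-0.8, -1.2, 0.4]
gripper_width: 0.035
```

```bash
cat >> h.py <<'E'
def locate(x,y,hand,name):
    "hand +1 left, -1 right: bbox of the flat L -> origin, yaw mod 90"
    c,T,s=wrist(); P=3000
    a=rect(c,x-.07,x+.07,y-.07,y+.07,.006,P,T); g=cv2.cvtColor(a,cv2.COLOR_BGR2HSV)
    m=((g[...,2]>180)&(g[...,1]<50)).astype(np.uint8)
    k=max(cv2.findContours(m,0,2)[0],key=cv2.contourArea)
    r=cv2.minAreaRect(k); b=cv2.boxPoints(r); w=lambda q:np.array([x+.07-q[1]/P,y+.07-q[0]/P])
    M=cv2.moments(k); cen=w(np.array([M["m10"],M["m01"]])/M["m00"]); ctr=w(r[0])
    B=np.array([w(q) for q in b]); e=B[1]-B[0]; f=B[2]-B[1]; L,S=(e,f) if np.hypot(*e)>np.hypot(*f) else (f,e)
    ux=L/np.hypot(*L); ux*=np.sign((cen-ctr)@ux) or 1   # heavier end = arm end
    uy=np.array([-ux[1],ux[0]])
    o=ctr-hand*.012*uy
    print("tcp",s["tcp_pos"].round(4),"yaw",s["eef_rot"][2].round(1),"size",np.hypot(*L).round(4),np.hypot(*S).round(4),"origin",o.round(4),"hyaw",np.degrees(np.arctan2(ux[1],ux[0])).round(1),"chk",((cen-ctr)@uy).round(4))
    cv2.drawContours(a,[b.astype(int)],0,(0,0,255),1); cv2.imwrite(f"pics/{name}.png",a)
E
python3 -c "
from h import *
locate(.632,.061,-1,'wB')"
```

```text
tcp [0.6309 0.0637 0.198 ] yaw -37.7 size 0.1167 0.1087 origin [0.6323 0.0577] hyaw -0.0 chk -0.0076
```

```bash
sed -i 's/(g\[...,2\]>180)&(g\[...,1\]<50)/(g[...,2]>V)\&(g[...,1]<S_)/; s/def locate(x,y,hand,name)/def locate(x,y,hand,name,V=215,S_=25)/' h.py
python3 -c "
from h import *
locate(.632,.061,-1,'wB'); locate(.632,.061,-1,'wB2',200,20)"
```

```text
tcp [0.6326 0.0664 0.1976] yaw -37.4 size 0.0713 0.0475 origin [0.63  0.061] hyaw -37.3 chk 0.0063
tcp [0.6316 0.065  0.1974] yaw -37.7 size 0.0708 0.0471 origin [0.6299 0.0609] hyaw -37.2 chk 0.0063
```

Request:
carry_out --commands '[0, -0.05, -0.7, 0.05, 0.2, 0, 0, -1, 0, 0.2, 0, 0, -1, 0, 0.2, 0, 0, -1, 0, 0.2, 0, 0, -0.6, 0, 0.2, 0, 0, -0.3, 0, 0.2, 0, 0, 0, 0, 0.2, 0, 0, -0.07, 0, 0.2]' --grip_force 15

```text
time_s: 14.0
tcp_pos: [0.6319, 0.0608, 0.0118]
eef_rot: [-179.9, -0.1, -37.7]
contact_force: [0.9, 0.4, 1.1]
gripper_width: 0.035
```

Request:
carry_out --commands '[0, 0, 0, 0, 0.2, 0, 0, 0, 0, 1, 0, 0, 0, 0, 1, 0, 0, 0, 0, 1, 0, 0, 0, 0, 1, 0, 0, 0, 0, 1, 0, 0, 0, 0, 1]'

```text
time_s: 14.7
tcp_pos: [0.6309, 0.0609, 0.0105]
eef_rot: [-180.0, -0.0, -37.7]
contact_force: [-2.0, 0.6, 5.3]
gripper_width: 0.0118
```

Request:
carry_out --commands '[0, 0, 0, 0, 1, 0, 0, 0.2, 0, 1, 0, 0, 0.5, 0, 1, 0, 0, 1, 0, 1, 0, 0, 1, 0, 1, 0, 0, 0.8, 0, 1]' --grip_force 25

```text
time_s: 15.3
tcp_pos: [0.631, 0.0608, 0.1527]
eef_rot: [-179.9, -0.1, -37.7]
contact_force: [0.6, 0.3, -0.5]
gripper_width: 0.0116
```

Request:
carry_out --commands '[-0.4, -0.54, 0, -0.96, 1, -0.4, -0.54, 0, -0.96, 1, -0.4, -0.54, 0, -0.96, 1, -0.4, -0.54, 0, -0.96, 1, -0.4, -0.54, 0, -0.96, 1, -0.4, -0.54, 0, -0.96, 1, -0.4, -0.54, 0, -0.96, 1, -0.4, -0.54, 0, -0.96, 1]'

```text
time_s: 16.1
tcp_pos: [0.5018, -0.1128, 0.1503]
eef_rot: [-180.0, 0.0, -68.6]
contact_force: [1.2, 0.2, -0.0]
gripper_width: 0.0119
```

Request:
carry_out --commands '[-0.4, -0.53, 0, -0.96, 1, -0.4, -0.53, 0, -0.96, 1, -0.4, -0.53, 0, -0.96, 1, -0.4, -0.53, 0, -0.96, 1, -0.4, -0.53, 0, -0.96, 1, -0.4, -0.53, 0, -0.96, 1, -0.4, -0.53, 0, -0.96, 1, -0.4, -0.53, 0, -0.96, 1]'

```text
time_s: 16.9
tcp_pos: [0.3738, -0.2823, 0.1504]
eef_rot: [-180.0, 0.0, -99.3]
contact_force: [0.7, 0.4, 0.1]
gripper_width: 0.0117
```

Request:
carry_out --commands '[0, 0, -0.5, 0, 1, 0, 0, 0, 0, 1, 0, 0, 0, 0, 1]'

```text
time_s: 17.2
tcp_pos: [0.3745, -0.2816, 0.1303]
eef_rot: [180.0, -0.0, -99.1]
contact_force: [0.6, -0.0, 0.1]
gripper_width: 0.0115
```

Request:
carry_out --commands '[0, 0, -0.6, 0, 1, 0, 0, -0.8, 0, 1, 0, 0, -0.8, 0, 1, 0, 0, -0.35, 0, 1, 0, 0, -0.2, 0, 1, 0, 0, 0, 0, 1]'

```text
time_s: 17.8
tcp_pos: [0.3749, -0.2813, 0.0199]
eef_rot: [179.9, -0.0, -99.1]
contact_force: [0.4, 0.4, -0.4]
gripper_width: 0.012
```

Request:
carry_out --commands '[0, 0, -0.05, 0, 1, 0, 0, -0.05, 0, 1, 0, 0, 0, 0, 1, 0, 0, 0, 0, 0.2, 0, 0, 0, 0, 0.2, 0, 0, 0, 0, 0.2]'

```text
time_s: 18.4
tcp_pos: [0.3748, -0.2816, 0.0163]
eef_rot: [-180.0, -0.0, -99.1]
contact_force: [-0.9, 0.7, 0.2]
gripper_width: 0.0301
```

Request:
carry_out --commands '[0, 0, 0.3, 0, 0.2, 0, 0, 0.8, 0, 0.2, 0, 0, 1, 0, 0.2, 0, 0, 1, 0, 0.2, 0, 0, 1, 0, 0.2, 0, 0, 0.4, 0, 0.2]'

```text
time_s: 19.0
tcp_pos: [0.3762, -0.2823, 0.2003]
eef_rot: [-179.7, -0.1, -99.1]
contact_force: [0.0, -0.2, 0.0]
gripper_width: 0.035
```

Request:
carry_out --commands '[0.81, 0.24, 0, -1, 0.2, 0.81, 0.24, 0, -1, 0.2, 0.81, 0.24, 0, -1, 0.2, 0.81, 0.24, 0, -1, 0.2, 0.81, 0.24, 0, -1, 0.2, 0.81, 0.24, 0, -1, 0.2, 0.81, 0.24, 0, -1, 0.2, 0.81, 0.24, 0, -1, 0.2]'

```text
time_s: 19.8
tcp_pos: [0.635, -0.2043, 0.1959]
eef_rot: [180.0, -0.0, -131.3]
contact_force: [0.1, -0.9, 0.3]
gripper_width: 0.0352
```

Request:
carry_out --commands '[0.06, 0.04, 0, -0.6, 0.2, 0, 0, 0, 0, 0.2, 0, 0, 0, 0, 0.2]' --grip_force 15

```text
time_s: 20.1
tcp_pos: [0.6358, -0.2032, 0.1957]
eef_rot: [180.0, -0.0, -133.5]
contact_force: [-0.7, -0.8, 0.9]
gripper_width: 0.0351
```

```bash
python3 -c "
from h import *
locate(.636,-.203,1,'wD'); locate(.636,-.203,1,'wD2',200,20)"
```

```text
tcp [ 0.6358 -0.2032  0.1957] yaw -133.5 size 0.053 0.0422 origin [ 0.6292 -0.2079] hyaw -132.5 chk -0.0023
tcp [ 0.6356 -0.2034  0.1961] yaw -133.5 size 0.0413 0.0185 origin [ 0.6352 -0.2199] hyaw 136.5 chk 0.0012
```

```bash
python3 -c "
from h import *
for v,s in((190,30),(170,25),(150,30),(130,30)): locate(.636,-.203,1,'wD%d'%v,v,s)
c,T,s=wrist(); cv2.imwrite('pics/wDr.png',rect(c,.576,.696,-.263,-.143,.006,4000,T))"
```

```text
tcp [ 0.6356 -0.2035  0.1963] yaw -133.5 size 0.0699 0.0437 origin [ 0.6345 -0.2022] hyaw -132.7 chk -0.0026
tcp [ 0.6357 -0.2035  0.1965] yaw -133.5 size 0.0447 0.0422 origin [ 0.6269 -0.211 ] hyaw -133.6 chk -0.0024
tcp [ 0.6358 -0.2035  0.1966] yaw -133.5 size 0.071 0.0439 origin [ 0.6343 -0.2019] hyaw -132.2 chk -0.0036
tcp [ 0.6359 -0.2035  0.1966] yaw -133.5 size 0.0713 0.044 origin [ 0.6346 -0.2018] hyaw -133.1 chk -0.0073
```

Request:
carry_out --commands '[-0.04, 0.03, -0.7, 0.15, 0.2, 0, 0, -1, 0, 0.2, 0, 0, -1, 0, 0.2, 0, 0, -1, 0, 0.2, 0, 0, -0.6, 0, 0.2, 0, 0, -0.3, 0, 0.2, 0, 0, 0, 0, 0.2, 0, 0, -0.05, 0, 0.2]'

```text
time_s: 21.25
tcp_pos: [0.6358, -0.2023, 0.0116]
eef_rot: [-179.9, 0.1, -132.9]
contact_force: [-0.1, -0.1, 0.6]
gripper_width: 0.0349
```

Request:
carry_out --commands '[0, 0, 0, 0, 0.2, 0, 0, 0, 0, 1, 0, 0, 0, 0, 1, 0, 0, 0, 0, 1, 0, 0, 0, 0, 1, 0, 0, 0, 0, 1, 0, 0, 0, 0, 1]'

```text
time_s: 21.95
tcp_pos: [0.635, -0.2021, 0.0104]
eef_rot: [-180.0, 0.0, -132.9]
contact_force: [-0.0, -1.2, 3.3]
gripper_width: 0.0116
```

Request:
carry_out --commands '[0, 0, 0, 0, 1, 0, 0, 0.2, 0, 1, 0, 0, 0.5, 0, 1, 0, 0, 1, 0, 1, 0, 0, 1, 0, 1, 0, 0, 0.8, 0, 1]' --grip_force 25

```text
time_s: 22.55
tcp_pos: [0.6348, -0.2021, 0.1526]
eef_rot: [-179.9, 0.0, -132.9]
contact_force: [0.4, 0.4, -0.5]
gripper_width: 0.0118
```

Request:
carry_out --commands '[-0.25, 0.78, 0, 0.86, 1, -0.25, 0.78, 0, 0.86, 1, -0.25, 0.78, 0, 0.86, 1, -0.25, 0.78, 0, 0.86, 1, -0.25, 0.78, 0, 0.86, 1, -0.25, 0.78, 0, 0.86, 1, -0.25, 0.78, 0, 0.86, 1, -0.25, 0.78, 0, 0.86, 1]'

```text
time_s: 23.35
tcp_pos: [0.5538, 0.0487, 0.1503]
eef_rot: [180.0, 0.0, -105.3]
contact_force: [0.7, 1.1, -1.2]
gripper_width: 0.0116
```

Request:
carry_out --commands '[-0.25, 0.77, 0, 0.85, 1, -0.25, 0.77, 0, 0.85, 1, -0.25, 0.77, 0, 0.85, 1, -0.25, 0.77, 0, 0.85, 1, -0.25, 0.77, 0, 0.85, 1, -0.25, 0.77, 0, 0.85, 1, -0.25, 0.77, 0, 0.85, 1, -0.25, 0.77, 0, 0.85, 1]'

```text
time_s: 24.15
tcp_pos: [0.4738, 0.295, 0.1503]
eef_rot: [180.0, 0.0, -78.1]
contact_force: [-0.4, 0.1, -0.9]
gripper_width: 0.0117
```

Request:
carry_out --commands '[0, 0, -0.5, 0, 1, 0, 0, 0, 0, 1, 0, 0, 0, 0, 1]'

```text
time_s: 24.45
tcp_pos: [0.4743, 0.2934, 0.1301]
eef_rot: [179.9, -0.1, -78.2]
contact_force: [-0.1, 0.8, -0.4]
gripper_width: 0.012
```

```bash
python3 - <<'E'
from h import *
c,T,s=wrist(); print(s["contact_force"],s["tcp_pos"],s["eef_rot"],s["gripper_width"])
f=c["frame"][:,:,::-1].copy()
a=np.radians(11.8); ax=np.array([np.cos(a),np.sin(a)]); ay=np.array([-ax[1],ax[0]])
P=[np.r_[np.array([.433,.286])+i*.09*ax+j*.06*ay,.023] for i,j in((1,1),(1,-1),(-1,-1),(-1,1))]
for q in project(np.array(P),c,T): cv2.drawMarker(f,tuple(int(i) for i in np.clip(q,-99,999)),(0,0,255))
cv2.imwrite("pics/p3.png",f)
E
```

```text
[-0.05287309  0.80638908 -0.39212052] [0.47433654 0.29343392 0.13005837] [ 1.79935436e+02 -6.11499886e-02 -7.82136014e+01] 0.012019782462538956
```

View pics/p3.png

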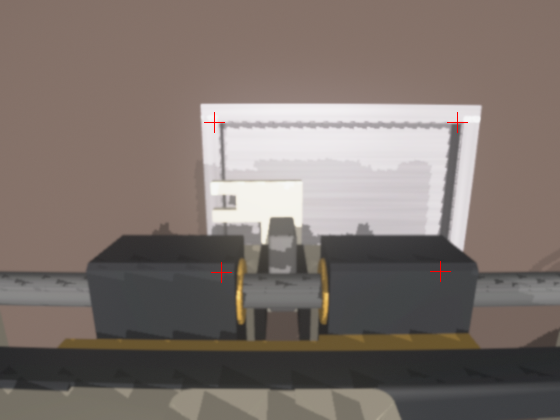

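The inner tray corners at about (222,124) and (460,122) are some 3 mm nearer the robot than I assumed. I'll shift by that and lower.

Request:
carry_out --commands '[-0.07, 0, -0.6, 0, 1, 0, 0, -0.8, 0, 1, 0, 0, -0.8, 0, 1, 0, 0, -0.35, 0, 1, 0, 0, -0.2, 0, 1, 0, 0, 0, 0, 1]'

```text
time_s: 25.1
tcp_pos: [0.4721, 0.2935, 0.0199]
eef_rot: [180.0, -0.0, -78.3]
contact_force: [0.2, -0.3, 0.2]
gripper_width: 0.0115
```

Request:
carry_out --commands '[0, 0, -0.05, 0, 1, 0, 0, -0.05, 0, 1, 0, 0, 0, 0, 1, 0, 0, 0, 0, 0.2, 0, 0, 0, 0, 0.2, 0, 0, 0, 0, 0.2]'

```text
time_s: 25.7
tcp_pos: [0.472, 0.2942, 0.0163]
eef_rot: [-180.0, 0.0, -78.2]
contact_force: [-0.5, 0.2, -0.3]
gripper_width: 0.0302
```

Request:
carry_out --commands '[0, 0, 0.3, 0, 0.2, 0, 0, 0.8, 0, 0.2, 0, 0, 1, 0, 0.2, 0, 0, 1, 0, 0.2, 0, 0, 1, 0, 0.2, 0, 0, 0.4, 0, 0.2]'

```text
time_s: 26.3
tcp_pos: [0.4733, 0.2951, 0.2017]
eef_rot: [-179.7, 0.2, -78.2]
contact_force: [1.2, 0.2, -0.1]
gripper_width: 0.0351
```

Request:
carry_out --commands '[0.05, -0.96, 0, 0.83, 0.2, 0.05, -0.96, 0, 0.83, 0.2, 0.05, -0.96, 0, 0.83, 0.2, 0.05, -0.96, 0, 0.83, 0.2, 0.05, -0.96, 0, 0.83, 0.2, 0.05, -0.96, 0, 0.83, 0.2, 0.05, -0.96, 0, 0.83, 0.2, 0.05, -0.96, 0, 0.83, 0.2]'

```text
time_s: 27.1
tcp_pos: [0.4877, -0.0147, 0.1973]
eef_rot: [-179.9, -0.0, -51.5]
contact_force: [0.8, 0.0, 0.4]
gripper_width: 0.0349
```

Request:
carry_out --commands '[0.05, -0.98, 0, 0.83, 0.2, 0.08, -1, 0, 0.83, 0.2, 0, 0, 0, 0, 0.2, 0, 0, 0, 0, 0.2]' --grip_force 15

```text
time_s: 27.5
tcp_pos: [0.4928, -0.0933, 0.1967]
eef_rot: [-180.0, -0.0, -45.2]
contact_force: [-0.2, 0.3, -0.2]
gripper_width: 0.0346
```

```bash
python3 -c "
from h import *
for v,s in((215,25),(190,30),(150,30),(130,30)): locate(.493,-.092,1,'wF%d'%v,v,s)"
```

```text
tcp [ 0.4928 -0.0933  0.1967] yaw -45.2 size 0.0687 0.0287 origin [ 0.4835 -0.1133] hyaw -21.0 chk 0.0017
tcp [ 0.493  -0.0925  0.1967] yaw -45.1 size 0.073 0.0449 origin [ 0.4899 -0.0913] hyaw 137.3 chk -0.0069
tcp [ 0.493  -0.092   0.1966] yaw -45.0 size 0.0727 0.0456 origin [ 0.4901 -0.0914] hyaw 136.9 chk -0.0069
tcp [ 0.4931 -0.0916  0.1965] yaw -45.0 size 0.0728 0.0456 origin [ 0.49   -0.0914] hyaw 136.8 chk -0.0069
```

Request:
carry_out --commands '[-0.06, 0.02, -0.7, 0.42, 0.2, 0, 0, -1, 0, 0.2, 0, 0, -1, 0, 0.2, 0, 0, -1, 0, 0.2, 0, 0, -0.6, 0, 0.2, 0, 0, -0.3, 0, 0.2, 0, 0, 0, 0, 0.2, 0, 0, -0.05, 0, 0.2]'

```text
time_s: 28.5
tcp_pos: [0.4913, -0.0908, 0.0106]
eef_rot: [-180.0, -0.0, -43.2]
contact_force: [-0.2, 0.2, 0.5]
gripper_width: 0.035
```

Request:
carry_out --commands '[0, 0, 0, 0, 0.2, 0, 0, 0, 0, 1, 0, 0, 0, 0, 1, 0, 0, 0, 0, 1, 0, 0, 0, 0, 1, 0, 0, 0, 0, 1, 0, 0, 0, 0, 1]'

```text
time_s: 29.2
tcp_pos: [0.4908, -0.0916, 0.0104]
eef_rot: [-180.0, -0.0, -43.3]
contact_force: [-0.9, 1.5, 5.4]
gripper_width: 0.0119
```

Request:
carry_out --commands '[0, 0, 0, 0, 1, 0, 0, 0.2, 0, 1, 0, 0, 0.5, 0, 1, 0, 0, 1, 0, 1, 0, 0, 1, 0, 1, 0, 0, 0.8, 0, 1]' --grip_force 25

```text
time_s: 29.8
tcp_pos: [0.4908, -0.0917, 0.1527]
eef_rot: [-179.9, -0.1, -43.3]
contact_force: [-0.3, -0.1, -0.4]
gripper_width: 0.0117
```

Request:
carry_out --commands '[-0.25, 0.92, 0, -0.87, 1, -0.25, 0.92, 0, -0.87, 1, -0.25, 0.92, 0, -0.87, 1, -0.25, 0.92, 0, -0.87, 1, -0.25, 0.92, 0, -0.87, 1, -0.25, 0.92, 0, -0.87, 1, -0.25, 0.92, 0, -0.87, 1, -0.25, 0.92, 0, -0.87, 1]'

```text
time_s: 30.6
tcp_pos: [0.4098, 0.2041, 0.1506]
eef_rot: [-180.0, 0.0, -71.3]
contact_force: [0.4, 0.3, -1.0]
gripper_width: 0.0117
```

Request:
carry_out --commands '[-0.27, 0.92, 0, -0.87, 1, -0.27, 0.92, 0, -0.87, 1, 0, 0, -0.5, 0, 1, 0, 0, 0, 0, 1, 0, 0, 0, 0, 1]'

```text
time_s: 31.1
tcp_pos: [0.3888, 0.2757, 0.1302]
eef_rot: [179.9, -0.1, -78.1]
contact_force: [-0.0, -0.6, -0.1]
gripper_width: 0.0118
```

Request:
carry_out --commands '[0, 0, -0.6, 0, 1, 0, 0, -0.8, 0, 1, 0, 0, -0.8, 0, 1, 0, 0, -0.35, 0, 1, 0, 0, -0.2, 0, 1, 0, 0, 0, 0, 1]'

```text
time_s: 31.7
tcp_pos: [0.3893, 0.2758, 0.02]
eef_rot: [180.0, -0.0, -78.2]
contact_force: [-0.7, 0.4, -0.5]
gripper_width: 0.0116
```

Request:
carry_out --commands '[0, 0, -0.05, 0, 1, 0, 0, -0.05, 0, 1, 0, 0, 0, 0, 1]'

```text
time_s: 32.0
tcp_pos: [0.3893, 0.2767, 0.0166]
eef_rot: [-180.0, 0.0, -78.1]
contact_force: [-0.8, -0.1, -0.2]
gripper_width: 0.0114
```

Release, lift and clear the view, moving out along a safe radius to the middle.

Request:
carry_out --commands '[0, 0, 0, 0, 0.2, 0, 0, 0, 0, 0.2, 0, 0, 0, 0, 0.2, 0, 0, 0.3, 0, 0.2, 0, 0, 0.8, 0, 0.2, 0, 0, 1, 0, 0.2, 0, 0, 1, 0, 0.2, 0, 0, 1, 0, 0.2]'

```text
time_s: 32.8
tcp_pos: [0.3888, 0.2761, 0.1819]
eef_rot: [-180.0, 0.0, -78.1]
contact_force: [0.2, 1.3, 0.3]
gripper_width: 0.035
```

Request:
carry_out --commands '[0.3, -0.9, 0.2, 0, 0.2, 0.3, -0.9, 0.2, 0, 0.2, 0.2, -0.9, 0.2, 0, 0.2, 0, -0.9, 0.2, 0, 0.2, 0, -0.9, 0.2, 0, 0.2, 0, -0.9, 0, 0, 0.2, 0, -0.9, 0, 0, 0.2, 0, 0, 0, 0, 0.2]'

```text
time_s: 33.6
tcp_pos: [0.4203, 0.0214, 0.2202]
eef_rot: [180.0, -0.0, -78.3]
contact_force: [-0.2, 0.8, -0.4]
gripper_width: 0.035
```

```bash
python3 - <<'E'
from plant import telemetry,cams,r
import cv2,numpy as np
s=telemetry.get_state(); print(s["time_s"],s["tcp_pos"],s["contact_force"])
a=cams.capture("top")["frame"][80:350,100:460,::-1]; b=cams.capture("side")["frame"][100:400,160:460,::-1]
cv2.imwrite("pics/f1.png",np.hstack([cv2.resize(a,(440,330),interpolation=2),cv2.resize(b,(330,330),interpolation=2)]))
E
```

```text
33.6 [0.42031069 0.02144269 0.22022174] [-0.23415003  0.80395577 -0.44462388]
```

View pics/f1.png

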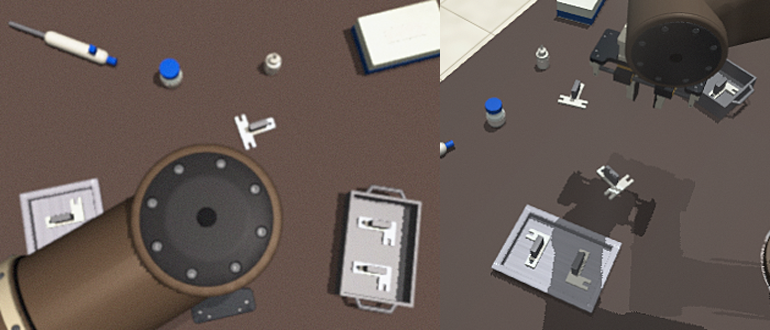

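The last picture shows both right-hand hangers flat in the caddy at (378,230) and (372,275). The two left-hand ones lie in the tray at (65,215), and at (535,245) and (578,265) in the side half. Ts, jar and bottle are where they were. Handing in.

```bash
python3 -c "
from plant import r
print(r.close_job())"
```

```text
the job is handed in; nothing more can be done
None
```

The job is handed in at about 34 s of the 91 s allowed. The two right-hand hangers went into the caddy first, then the two left-hand ones into the tray.

- **Final check:** in the last top and side pictures all four lie flat, rib up and side by side. The two T-shaped hangers matched their starting pixels to within about 1 px. The jar and bottle looked undisturbed by eye. The wrist force readings I saw stayed at about 6 N or less.
- **One failed grip:** the first grip, on a right-hand hanger, closed above its rib. The fingertips sit about 16 mm behind the TCP instead of 22 mm ahead of it as stated. I gripped about 23 mm lower after that, and all four grips then read about 11.7 mm on the 12 mm rib.
- **Position estimates that disagreed:** the top and wrist cameras differed by up to about 4 mm on hanger positions. The tray came out about 3 mm nearer the robot than first measured, and I corrected for that when placing.
- **Not measured:** the final hanger poses in the containers were judged by eye only.

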